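Hold the amber cover of the blue-light table at the set angle

TASK

A colleague wants to pick glowing colonies from the dish on the blue-light table. Take the roll of sealing film off its amber cover and stand it upright on the bench clear of the unit, then raise the cover until its white pointer is level with the red index on the angle scale. The stay no longer clamps, so the cover drops when let go: finish while still holding it there with the gripper, and leave the red index and the other things on the bench as they are.

Things in the scene. Friction and masses are not known exactly. Their poses are not given: they have to be found in the camera images.
- unit: Blue-light table: white and grey housing 200 x 200 mm, 86 mm high, fixed on the bench. Origin: centre of its underside; x from its front panel (robot side) to the hinge at the back, y left, z up. A culture dish lies on its lit window. An aluminium quarter-arc scale stands on its right flank at y = -104 mm, up to 185 mm high, 3.5 mm thick; red index and white pointer jut out to y = -120 mm.
- hinge_axis (a point): Middle of the cover's hinge axis, which runs along the unit's y axis at unit x = +90 mm, 88.5 mm above the bench.
- cover (a joint): Angle of the amber cover, rad: 0 = shut, level (start), growing as its front edge swings up and back, at most 1.5. A clear amber sheet 190 x 190 mm, 5 mm thick, its upper side 91 mm above the bench when shut, 0.4 to 0.8 kg, on a free hinge: it falls shut when let go; about 3 to 5 N at the handle lift it.
- handle (a point): Centre of the steel bar handle on the cover near its front edge: round bar 10 mm thick, 90 mm long, along the unit's y axis, on two end posts. 165 mm in front of the hinge axis and 37 mm above its plane (bar centre 34 mm above the sheet), so 125 mm above the bench when shut. It turns with the cover and can turn between gripping fingers.
- pointer (a point): Tip of the cover's white pointer, 100 mm from the hinge axis in the plane of the cover, just over the rim of the scale at unit y = -104 mm.
- index_tip (a point): Tip of the red index on the scale, 100 mm from the hinge axis at unit y = -104 mm. The index is a red round nut 17 mm across, 12 mm thick, on the scale's outer face, with a red line across to the scale's rim. The cover's pointer must come to this point.
- index (a joint): Where the red index stands on the scale, in rad from level: the cover's joint value at which pointer and index are level. Set anywhere from 0.6 to 1.05; it stays put unless pushed.
- roll_center (a point): Centre of the roll of sealing film, a cream cylinder 52 mm across and 50 mm high with a hole through it, about 0.11 kg; stands on end on the shut cover behind the handle at the start. z is the roll's axis; this point is 25 mm above its underside. The bench to the right of the unit's front half is free for 130 mm beyond the scale.
- tipbox_green: Green box of pipette tips, 84 x 120 x 63 mm, on the bench to the left of the unit. To be left alone. Origin at the centre of its underside. Far left (world y over 0.35, x over 0.55) stands a fixed monitor, over 0.4 m high.
- cuvette_box: Small black lidded box, 26 x 36 x 27 mm, on the bench to the left of the unit. To be left alone. Origin at the centre of its underside. Further left (world y over 0.08, x 0.36 to 0.56) a fixed stand with pipettes rises to 0.36 m: pass above it or round it.
- dropper_2: Small dropper bottle with a blue tip, 25 mm across, 67 mm high, on the bench to the right of the unit near its back. To be left alone. Origin at the centre of its underside. On the bench in front of the unit lies a fixed white cuvette rack, 55 mm high.
Things that resemble listed ones, but are neither listed nor needed, are in the scene too. There is more than one size of the part that bears roll_center; the job needs the middle-sized.

How it is judged:
By the outcome, as a careful person would: the job done as asked, in the order asked, and still so for the second after the job is handed in, while the arm keeps its last pose, push and grip.
It also fails if it takes over 61 s, if anything falls off the work surface, if the arm or the gripper's body presses on something with over 40 N, if the wrist force passes 120 N, or if a joint passes its speed limit or range.

ROBOT

A 7-joint arm with a two-finger parallel gripper is mounted at the origin on a cart in front of the work surface, level with it; the furniture and walls round the work are solid. World frame = base frame: x ahead of the robot, y to its left, z up, the work surface at z = 0. Lengths are in m, angles in rad, forces in N, time in s.
With the tool pointing down it reaches from about 0.4 to 0.9 m from the base axis. Payload 5.5 kg.
Tool frame: the origin (TCP) lies on the centre line of the jaws, within the pads' length; the fingertips stand 17 mm ahead of it and the grasp point (between the pads) lies 2 mm behind it; y points along the fingers, x is the direction in which the jaws open and shut, and the axes are right-handed (so a half turn about y gives the same grasp; the last joint's range is limited). The gripper opens to 85 mm and grips with 20 to 120 N. Pads are 22 mm wide; open, the fingers measure 114 mm over their backs; the gripper's body (76 mm by 85 mm) begins 54 mm behind the grasp point. The pads swing forward as they close: fully open they stand 13 mm farther back than shut.
Start: joints at [-0.923, 0.501, -0.427, 1.55, 0.221, 1.138, -0.21], TCP at [0.244, 0.602, 0.248] pointing down, gripper open.
Joint ranges: [-2.88, 2.88], [-0.31, 2.03], [-1.54, 1.56], [0.2, 2.42], [-1.41, 4.55], [0.19, 2.02], [-2.57, 2.57]. Speed limits (rad/s): [2.57, 2.57, 3.14, 3.14, 3.14, 3.14, 3.14].

INTERFACE

Orientations are given as [roll, pitch, yaw] about the fixed x, y, z axes, in that order (R = Rz(yaw) Ry(pitch) Rx(roll)).
In Python, from workcell import r, optics gives the robot as it stands.
- The arm moves only by the shell command python3 -m crank 'ROWS' [OPENING] [FORCE]. ROWS is JSON, a list that holds one entry, the list of rows, each a list of 4 numbers: the shift along the tool's x, y, z in cm, then the turn about the tool's y in rad. In form: [[[x, y, z, spin], ...]]. A call has 1 to 8 rows; each row shifts and turns the commanded pose from where the row before left it, along the tool's axes as they then stand; what a row does not reach is not made up. A row lasts 1/12 s, in which the tool goes at most 41.7 mm and 7.16 degrees, less where a joint would pass 70% of its speed; a pose out of reach is approached as far as the arm can. A call is refused whole if a number of a shift passes 4.17 or a number of a turn 0.125, either way. A call with a gripper value outside its range is refused whole. OPENING is the finger opening in cm, from 0 to 8.54, set as the call begins (- or left out, the last holds). The fingers move at their own pace and stop on an object; FORCE is the grip in N (left out, the last holds). Time passes only in rows, so rows that do not move let the fingers close. It gives the time, the measured TCP pose, the force and the opening at its end, in the units of the state.
- r.read_state(): the state, without advancing time (a new reading comes with each control period).
- optics.grab_frame(name): name is "side" or "top" or "wrist"; returns a dict with "pixels" (384x512x3 uint8, blue, green, red), "fov_y" (degrees; the focal length in pixels is half the picture's height over the tangent of half this angle, whatever the lens; pixels are square), "cx", "cy" (the principal point, pixels), "position" and "rotation" of the camera in the world. Camera axes: x right, y up, looking along -z (the intrinsics and any distortion apply to the point x, -y, -z); pixel columns grow to the right and rows downward; lengths in m; the calibration is good to about 2 mm. A picture is of the moment at which its call begins. There is no depth.
- r.close_job(): hands the job in, once; it reports no verdict.
The state is a dict: "time_s": time; "joint_pos": joint angles; "joint_vel": joint speeds; "effort": joint torques, N m; "ee_pos": TCP position; "eef_rot": TCP orientation; "contact_force": force on the tool from outside, world axes, zero at the start; "ft_torque": the same for the moment, N m; "opening": finger opening in m.
Only numpy, scipy, OpenCV 4.12 (cv2) and the standard library are available. Lean on these libraries where they do the work, as an engineer would, in place of code of your own. Each camera call takes 0.05 s, during which the arm holds its last target.

## Working session

There is one attempt and no reset: what is moved stays moved. The work goes in short steps, Python scripts to look and compute and a shell command to move; the robot and the scene stay as the last step left them, time stands still between calls to the robot, and variables do not carry over. Pictures are saved under pics/ and viewed, and the job is handed in when it is done.

```bash
ls; mkdir -p pics; cat > h.py <<'E'
import numpy as np,cv2
from workcell import r,optics
def snap(n,f):
    d=optics.grab_frame(n); cv2.imwrite(f'pics/{f}.png',d['pixels']); np.save(f'pics/{f}.npy',d,allow_pickle=True); return d
E
python3 - <<'E'
from h import *
for n in ['side','top','wrist']:
    d=snap(n,n+'0'); print({k:v for k,v in d.items() if k!='pixels'})
print(r.read_state())
E
```

```text
pics
{'fov_y': 55.72907490382519, 'cx': 248.7557399202662, 'cy': 194.03380972234717, 'position': array([ 0.41510719, -0.84015235,  0.66092982]), 'rotation': array([ 0.92007376,  0.00360485, -0.28195469])}
{'fov_y': 57.13188416856933, 'cx': 262.9682856130356, 'cy': 190.791463101582, 'position': array([ 0.51511272, -0.10914612,  0.95023569]), 'rotation': array([ 0.10895744, -0.00515615, -1.59297722])}
{'fov_y': 67.32516861095675, 'cx': 252.83779607416832, 'cy': 187.3655175164884, 'position': array([0.17335289, 0.62968989, 0.37212591]), 'rotation': array([-0.30339774,  0.00242907,  1.18605975])}
{'time_s': 0.15, 'joint_pos': array([-0.92282776,  0.5016557 , -0.42684933,  1.55119367,  0.22082856,
        1.1382853 , -0.21031172]), 'joint_vel': array([ 0.00034309, -0.00194904,  0.0010858 , -0.00337564,  0.00035199,
        0.00198715,  0.00016593]), 'effort': array([-7.00151286e-03, -5.70033681e+01, -5.82532659e+00, -2.81284046e+01,
        1.06963265e-02,  7.88046018e-03,  9.48195293e-06]), 'ee_pos': array([0.24381323, 0.60200488, 0.24749159]), 'eef_rot': array([-1.57074639e+00,  1.48505447e-03,  1.18608287e+00]), 'contact_force': array([-0.24318403,  0.28407307,  0.51388049]), 'ft_torque': array([-0.01672228,  0.02776015, -0.01268715]), 'opening': 0.08521849317462193}
```

View pics/side0.png

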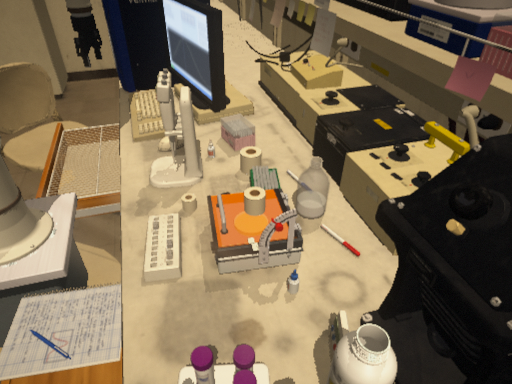

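View pics/top0.png

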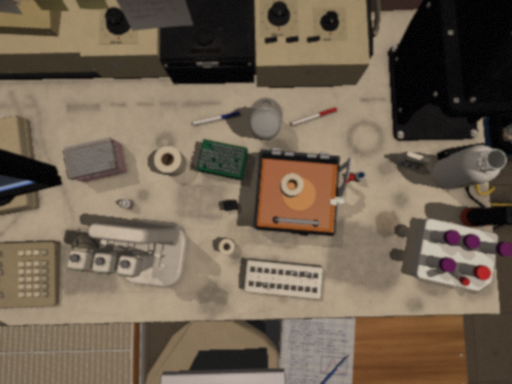

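View pics/wrist0.png

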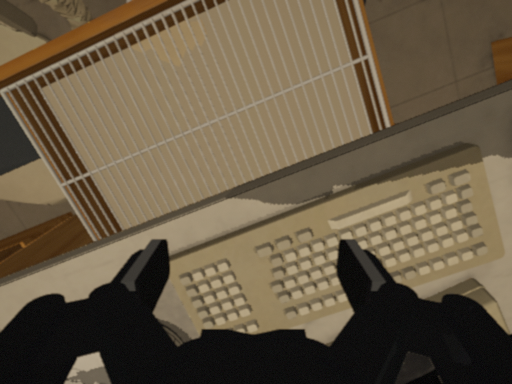

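```bash
cat >> h.py <<'E'
from scipy.spatial.transform import Rotation as Ro
def load(f): return np.load(f'pics/{f}.npy',allow_pickle=True).item()
def ray(d,u,v):
    f=192/np.tan(np.radians(d['fov_y']/2))
    R=Ro.from_euler('xyz',d['rotation']).as_matrix()
    w=R@np.array([(u-d['cx'])/f,-(v-d['cy'])/f,-1]); return d['position'],w/np.linalg.norm(w)
def onz(d,u,v,z):
    p,w=ray(d,u,v); return p+w*(z-p[2])/w[2]
def onplane(d,u,v,p0,n):
    p,w=ray(d,u,v); return p+w*((p0-p)@n)/(w@n)
def tri(*a):
    A=np.zeros((3,3));b=np.zeros(3)
    for d,u,v in a:
        p,w=ray(d,u,v); M=np.eye(3)-np.outer(w,w); A+=M; b+=M@p
    X=np.linalg.solve(A,b); return X,[np.linalg.norm((np.eye(3)-np.outer(w,w))@(X-p)) for p,w in [ray(*q) for q in a]]
def proj(d,P):
    f=192/np.tan(np.radians(d['fov_y']/2))
    R=Ro.from_euler('xyz',d['rotation']).as_matrix(); c=R.T@(np.array(P)-d['position'])
    return np.array([d['cx']+f*c[0]/-c[2], d['cy']+f*-c[1]/-c[2]])
def crop(f,x0,x1,y0,y1,s,out):
    im=cv2.imread(f'pics/{f}.png')[y0:y1,x0:x1]; cv2.imwrite(f'pics/{out}.png',cv2.resize(im,None,fx=s,fy=s,interpolation=cv2.INTER_CUBIC))
E
python3 - <<'E'
from h import *
crop('side0',170,370,140,300,4,'s0c'); crop('top0',190,390,120,270,4,'t0c')
E
```

```text
(no output)
```

View pics/s0c.png

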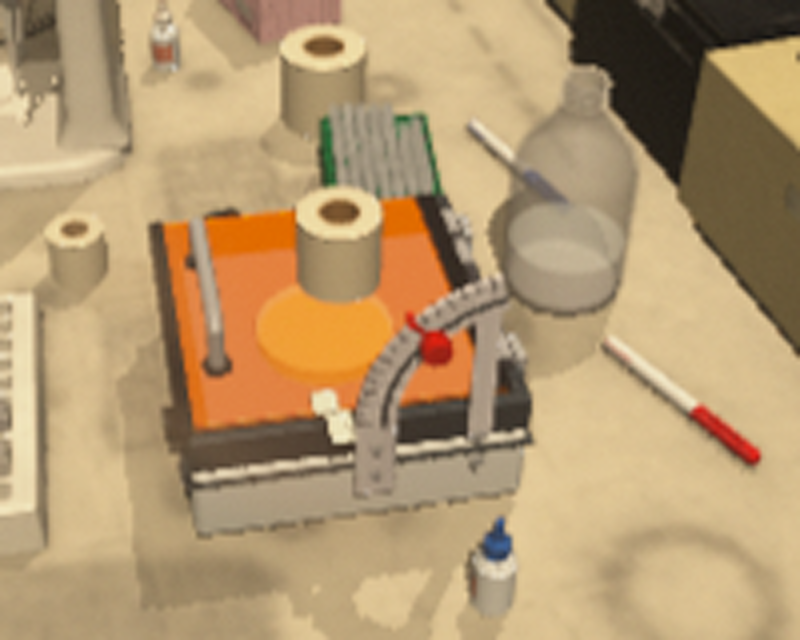

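View pics/t0c.png

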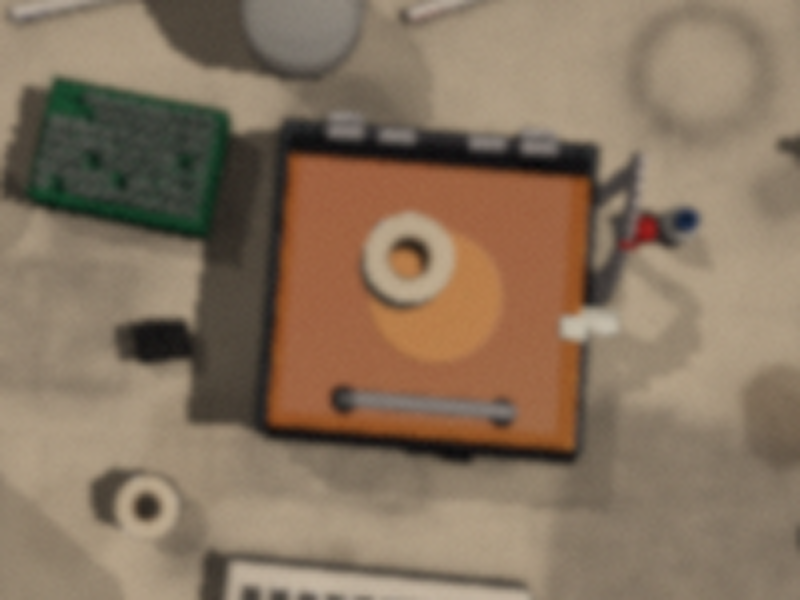

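```bash
python3 - <<'E'
from h import *
s=load('side0');t=load('top0')
S=lambda x,y:(s,170+x/4,140+y/4); T=lambda x,y:(t,190+x/4,120+y/4)
np.set_printoptions(precision=4,suppress=True)
def pr(n,a): print(n,a[0],a[1])
pr('roll top',tri(S(339,211),T(408,258)))
pr('hnd L',tri(S(197,225),T(345,398))); pr('hnd R',tri(S(216,355),T(502,410)))
pr('red nut',tri(S(437,347),T(648,231)))
pr('idx tip',tri(S(411,321),T(625,245)))
pr('big roll',tri(S(322,47),(t,167,160)))
pr('small roll',tri(S(76,230),(t,227,246)))
c=[onz(*T(*q),0.088) for q in [(283,120),(597,147),(577,458),(263,435)]]
for q in c: print(q)
c=np.array(c); print('cen',c.mean(0),[np.linalg.norm(c[i]-c[i-1]) for i in range(4)])
xd=(c[0]+c[1]-c[2]-c[3]); print('yaw',np.arctan2(xd[1],xd[0])); yd=c[0]+c[3]-c[1]-c[2]; print(np.arctan2(-yd[0],yd[1]))
a=onz(*T(362,258),.141);b=onz(*T(455,258),.141);print('roll dia',np.linalg.norm(a-b))
for q in [(300,185),(381,258)]:pass
print('bottom roll side', onz(*S(340,299),.091))
E
```

```text
roll top [ 0.6175 -0.1829  0.1411] [np.float64(0.0008146080824525203), np.float64(0.0008146080824526987)]
hnd L [ 0.5384 -0.1453  0.12  ] [np.float64(0.001013662033098891), np.float64(0.0010136620330986046)]
hnd R [ 0.5285 -0.2402  0.0994] [np.float64(0.00015263211982276522), np.float64(0.00015263211982296935)]
red nut [ 0.6289 -0.3204  0.1498] [np.float64(0.0007003759837287905), np.float64(0.00070037598372859)]
idx tip [ 0.62  -0.305  0.157] [np.float64(0.0004937932358974421), np.float64(0.0004937932358974412)]
big roll [0.6974 0.1268 0.0639] [np.float64(0.0012851666258851672), np.float64(0.0012851666258849375)]
small roll [ 0.4753 -0.021   0.0375] [np.float64(0.0004981272989444095), np.float64(0.0004981272989444659)]
[ 0.7116 -0.1124  0.088 ]
[ 0.6904 -0.3074  0.088 ]
[ 0.4988 -0.2864  0.088 ]
[ 0.5169 -0.0961  0.088 ]
cen [ 0.6044 -0.2006  0.088 ] [np.float64(0.19541515296662926), np.float64(0.19609896147368147), np.float64(0.19276865961090273), np.float64(0.19121340378938761)]
yaw -0.09619414073306216
-0.1017168074714829
roll dia 0.05382308662936125
bottom roll side [ 0.6129 -0.204   0.091 ]
```

```bash
python3 -m crank '[[[0,-3,0,0],[0,-3.5,0,0],[0,-3.5,0,0],[0,-3.5,0,0],[0,-3.5,0,0],[0,-3,0,0]]]' 8.5 30
cat >> h.py <<'E'
def delta(P,yaw=None):
    "remaining shift in tool axes (cm) and spin"
    st=r.read_state(); R=Ro.from_euler('xyz',st['eef_rot']).as_matrix()
    print('ee',np.round(st['ee_pos'],4),np.round(st['eef_rot'],4),'q',np.round(st['joint_pos'],2),'F',np.round(st['contact_force'],1),'op',round(st['opening'],4),'t',round(st['time_s'],2))
    print('shift cm',np.round(R.T@(np.array(P)-st['ee_pos'])*100,2), 'spin',None if yaw is None else round(-(yaw-st['eef_rot'][2]),3))
E
python3 -c "
from h import *
delta([.6175,-.183,.45],-.098)"
```

```text
time_s: 0.65
ee_pos: [0.2439, 0.6024, 0.4508]
eef_rot: [-1.571, -0.001, 1.186]
contact_force: [0.1, 0.9, 0.6]
opening: 0.0852
ee [0.2439 0.6024 0.4508] [-1.5708e+00 -1.3000e-03  1.1860e+00] q [-0.92  0.39 -0.45  1.25  0.17  1.53 -0.16] F [0.1 0.9 0.6] op 0.0852 t 0.65
shift cm [-58.77   0.   -64.11] spin 1.284
```

```bash
python3 -m crank '[[[-1.5,0,-1.6,0],[-2.5,0,-2.7,0],[-2.7,0,-2.9,0],[-2.7,0,-2.9,0],[-2.7,0,-2.9,0],[-2.7,0,-2.9,0],[-2.7,0,-2.9,0],[-2.7,0,-2.9,0]]]'
python3 -c "
from h import *
delta([.6175,-.183,.45],-.098)"
```

```text
time_s: 1.32
ee_pos: [0.3696, 0.3317, 0.4482]
eef_rot: [-1.571, 0.0, 1.186]
contact_force: [0.1, 0.4, -0.2]
opening: 0.085
ee [0.3696 0.3317 0.4482] [-1.5708e+00  1.0000e-04  1.1861e+00] q [-0.5   0.07 -0.31  1.63  0.02  1.44  0.38] F [ 0.1  0.4 -0.2] op 0.085 t 1.32
shift cm [-38.41  -0.18 -42.3 ] spin 1.284
```

```bash
python3 -m crank '[[[-2.7,0,-2.9,0],[-2.7,0,-2.9,0],[-2.7,0,-2.9,0],[-2.7,0,-2.9,0],[-2.7,0,-2.9,0],[-2.7,0,-2.9,0],[-2.7,0,-2.9,0],[-2.7,0,-2.9,0]]]'
python3 -m crank '[[[-2.7,0,-2.9,0],[-2.7,0,-2.9,0],[-2.7,0,-2.9,0],[-2.7,0,-2.9,0],[-2.7,0,-2.9,0],[0,0,0,0]]]'
python3 -c "
from h import *
delta([.6175,-.183,.45],-.098)"
```

```text
time_s: 1.98
ee_pos: [0.5034, 0.0446, 0.4483]
eef_rot: [-1.571, -0.0, 1.186]
contact_force: [1.0, 0.7, 0.6]
opening: 0.0851
time_s: 2.48
ee_pos: [0.5874, -0.1426, 0.4464]
eef_rot: [-1.571, 0.006, 1.175]
contact_force: [-1.9, 0.1, 0.3]
opening: 0.0848
ee [ 0.5874 -0.1426  0.4464] [-1.5708  0.0057  1.175 ] q [ 0.07  0.27  0.16  1.4  -0.04  1.47  1.4 ] F [-1.9  0.1  0.3] op 0.0848 t 2.48
shift cm [-2.56 -0.34 -4.34] spin 1.273
```

```bash
python3 -m crank '[[[0,0,0,0.11],[0,0,0,0.11],[0,0,0,0.11],[0,0,0,0.11],[0,0,0,0.11],[0,0,0,0.11],[0,0,0,0.11],[0,0,0,0.11]]]'
python3 -m crank '[[[0,0,0,0.11],[0,0,0,0.11],[0,0,0,0.11],[0,0,0,0.07],[0,0,0,0],[0,0,0,0]]]'
python3 -c "
from h import *
delta([.6175,-.183,.30],-.098)
snap('wrist','w1')"
```

```text
time_s: 3.15
ee_pos: [0.5867, -0.1327, 0.4479]
eef_rot: [-1.57, 0.001, 0.301]
contact_force: [-0.0, -0.1, 0.3]
opening: 0.0854
time_s: 3.65
ee_pos: [0.5868, -0.1327, 0.4479]
eef_rot: [-1.571, 0.001, -0.091]
contact_force: [-0.8, -0.2, 0.3]
opening: 0.0852
ee [ 0.5868 -0.1327  0.4479] [-1.5707e+00  7.0000e-04 -9.1400e-02] q [-0.06  0.27  0.32  1.41 -0.08  1.48  0.16] F [-0.8 -0.2  0.3] op 0.0852 t 3.65
shift cm [ 3.53 14.79 -4.73] spin 0.007
```

View pics/w1.png

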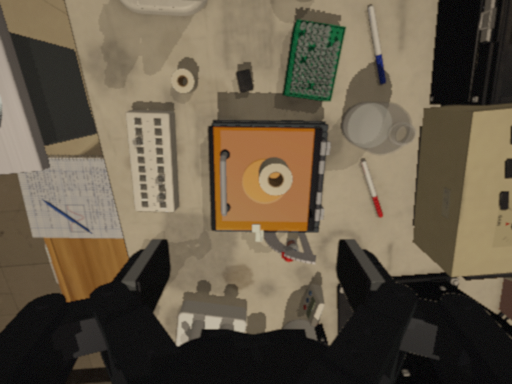

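```bash
python3 - <<'E'
from h import *
crop('w1',190,350,100,280,4,'w1c')
w=load('w1');s=load('side0');t=load('top0')
print(tri((w,275.5,179),(t,292,184.5),(s,254.75,192.75)))
# unit corners at .088
c=np.array([onz(w,*q,.088) for q in [(325,122),(322,232),(211,232),(209,122)]]);print(c,c.mean(0))
E
```

```text
(array([ 0.61766428, -0.18259254,  0.1406781 ]), [np.float64(0.00035025364714297074), np.float64(0.000930268034676409), np.float64(0.0007863982939291741)])
[[ 0.70838323 -0.10767328  0.088     ]
 [ 0.69952951 -0.30698939  0.088     ]
 [ 0.49482727 -0.28829388  0.088     ]
 [ 0.51835124 -0.09027456  0.088     ]] [ 0.60527281 -0.19830778  0.088     ]
```

View pics/w1c.png

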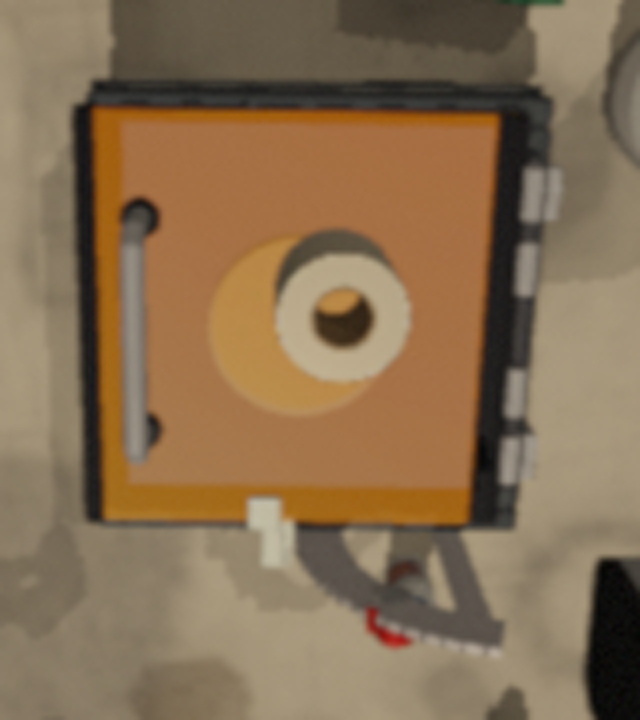

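```bash
python3 -m crank '[[[0.9,3,-1.2,0.007],[0.9,3.5,-1.2,0],[0.9,3.5,-1.2,0],[0.8,3,-1.1,0],[0,2,0,0],[0,1,0,0],[0,0,0,0],[0,0,0,0]]]'
python3 -c "
from h import *
delta([.6176,-.1826,.123],-.098)
snap('wrist','w2')"
```

```text
time_s: 4.37
ee_pos: [0.6174, -0.1828, 0.2888]
eef_rot: [-1.57, -0.0, -0.1]
contact_force: [-0.7, -0.2, 0.1]
opening: 0.0852
ee [ 0.6174 -0.1828  0.2888] [-1.5704e+00 -1.0000e-04 -9.9600e-02] q [ 0.02  0.43  0.32  1.54 -0.14  1.19  0.26] F [-0.7 -0.2  0.1] op 0.0852 t 4.37
shift cm [2.000e-02 1.658e+01 1.000e-02] spin -0.002
```

View pics/w2.png

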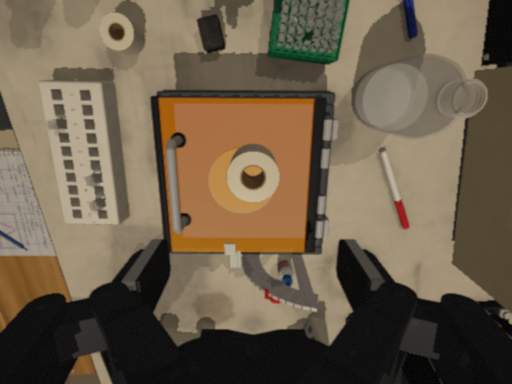

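```bash
python3 - <<'E'
from h import *
w=load('w1');w2=load('w2');t=load('top0')
print(tri((w,275.5,179),(w2,253,177)),onz(w2,253,177,.141))
print('handle', [onz(w2,*q,.130) for q in [(171,139),(178,230)]],[onz(w,*q,.130) for q in [(190+130/4,100+222/4),(190+137/4,100+455/4)]])
E
python3 -m crank '[[[0,3,0,0],[0,3,0,0],[0,3,0,0],[0,2,0,0],[0,1.5,0,0],[0,1,0,0],[0,0,0,0]]]'
python3 -c "
from h import *
delta([.6176,-.1826,.123],-.098)
snap('wrist','w3')"
```

```text
(array([ 0.61787484, -0.1827546 ,  0.13915115]), [np.float64(5.4869406202556494e-05), np.float64(5.486940620257447e-05)]) [ 0.61791364 -0.18230612  0.141     ]
handle [array([ 0.54155132, -0.1389581 ,  0.13      ]), array([ 0.53108563, -0.23630796,  0.13      ])] [array([ 0.53886145, -0.13993897,  0.13      ]), array([ 0.52976658, -0.23728082,  0.13      ])]
time_s: 5.0
ee_pos: [0.6171, -0.1826, 0.1528]
eef_rot: [-1.57, 0.001, -0.1]
contact_force: [-1.1, 0.0, 0.3]
opening: 0.0848
ee [ 0.6171 -0.1826  0.1528] [-1.5704e+00  8.0000e-04 -9.9900e-02] q [ 0.04  0.57  0.29  1.67 -0.19  0.94  0.3 ] F [-1.1  0.   0.3] op 0.0848 t 5.0
shift cm [0.06 2.98 0.01] spin -0.002
```

View pics/w3.png

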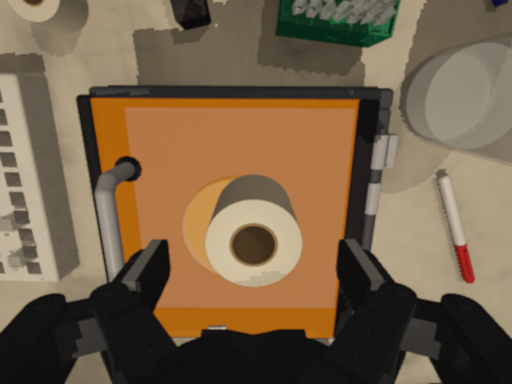

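Centred between the fingers (roll at 253,244). Descend and close.

```bash
python3 -m crank '[[[0.05,1.5,0,0],[0,1,0,0],[0,0.5,0,0],[0,0,0,0]]]'
python3 -m crank '[[[0,0,0,0],[0,0,0,0],[0,0,0,0],[0,0,0,0],[0,0,0,0],[0,0,0,0]]]' 4.6 35
python3 -m crank '[[[0,-0.5,0,0],[0,-1,0,0],[0,-2,0,0],[0,-2,0,0],[0,0,0,0]]]'
python3 -c "
from h import *
delta([.6176,-.1826,.123],-.098)
snap('wrist','w4');snap('side','s4')"
```

```text
time_s: 5.38
ee_pos: [0.6173, -0.183, 0.1229]
eef_rot: [-1.57, 0.001, -0.101]
contact_force: [-0.4, 0.1, -0.2]
opening: 0.0852
time_s: 5.88
ee_pos: [0.6183, -0.1836, 0.1243]
eef_rot: [-1.571, -0.002, -0.101]
contact_force: [-1.4, 0.0, 5.9]
opening: 0.0507
time_s: 6.3
ee_pos: [0.6201, -0.1843, 0.1829]
eef_rot: [-1.572, -0.007, -0.101]
contact_force: [0.1, 0.4, -0.6]
opening: 0.0511
ee [ 0.6201 -0.1843  0.1829] [-1.5718 -0.0066 -0.1011] q [ 0.03  0.53  0.29  1.64 -0.18  0.98  0.29] F [ 0.1  0.4 -0.6] op 0.0511 t 6.3
shift cm [-0.3   5.99  0.15] spin -0.003
```

View pics/w4.png

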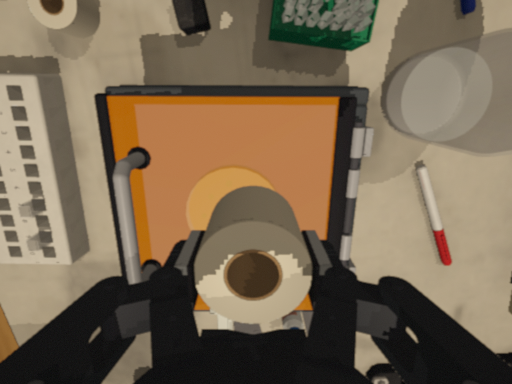

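View pics/s4.png

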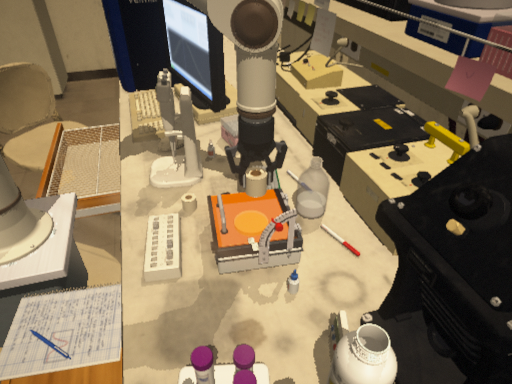

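```bash
python3 - <<'E'
from h import *
s=load('side0');t=load('top0')
print('dropper',tri((s,294,272),(t,190+686/4,120+220/4)),onz(s,292.5,291,0))
print('rack near',onz(t,415,222,0.03), onz(t,400,285,.0),'white jar',onz(t,410,160,.03))
delta([.525,-.394,.29],-.098)
E
```

```text
dropper (array([ 0.64889717, -0.36965395,  0.05715714]), [np.float64(0.0009704884240756639), np.float64(0.0009704884240755929)]) [ 6.48625610e-01 -3.74963224e-01 -1.11022302e-16]
rack near [ 0.52530196 -0.51036686  0.03      ] [ 0.36108592 -0.47233109  0.        ] white jar [ 0.68946315 -0.50840582  0.03      ]
ee [ 0.6181 -0.1834  0.1793] [-1.5709 -0.0019 -0.101 ] q [ 0.03  0.54  0.29  1.65 -0.18  0.98  0.29] F [-0.4 -0.4 -1.4] op 0.0508 t 6.4
shift cm [ -7.12 -11.08 -21.89] spin -0.003
```

```bash
python3 -m crank '[[[0,-2,0,0],[0,-3,0,0],[0,-3,0,0],[0,-2,0,0],[0,-1,0,0]]]'; python3 -m crank '[[[-0.5,0,-1.5,0],[-0.9,0,-2.7,0],[-0.9,0,-2.7,0],[-0.9,0,-2.7,0],[-0.9,0,-2.7,0],[-0.9,0,-2.7,0],[-0.9,0,-2.7,0],[-0.9,0,-2.2,0]]]'
python3 -c "
from h import *
delta([.525,-.394,.0333],-.098)"
```

```text
time_s: 6.82
ee_pos: [0.6183, -0.1836, 0.2904]
eef_rot: [-1.571, -0.003, -0.101]
contact_force: [0.0, -0.3, -0.9]
opening: 0.0511
time_s: 7.48
ee_pos: [0.5278, -0.376, 0.2861]
eef_rot: [-1.57, 0.003, -0.102]
contact_force: [0.5, 0.9, -1.8]
opening: 0.0509
ee [ 0.5278 -0.376   0.2861] [-1.5701  0.0033 -0.1023] q [ 0.31  0.45  0.38  1.53 -0.17  1.19  0.61] F [ 0.5  0.9 -1.8] op 0.0509 t 7.48
shift cm [-1.000e-02  2.528e+01 -1.830e+00] spin -0.004
```

```bash
python3 -m crank '[[[0,1,-0.4,0],[0,3,-0.1,0],[0,3,0,0],[0,3,0,0],[0,2,0,0],[0,1,0,0],[0,0,0,0]]]'
python3 -c "
from h import *
delta([.525,-.394,.0333],-.098)
snap('wrist','w5');snap('side','s5')"
```

```text
time_s: 8.07
ee_pos: [0.5273, -0.3772, 0.1538]
eef_rot: [-1.567, 0.007, -0.101]
contact_force: [-0.7, 0.3, -1.3]
opening: 0.0507
ee [ 0.5273 -0.3772  0.1538] [-1.5673  0.0069 -0.1005] q [ 0.34  0.59  0.34  1.65 -0.23  0.96  0.66] F [-0.7  0.3 -1.3] op 0.0507 t 8.07
shift cm [ 0.02 12.05 -1.74] spin -0.003
```

View pics/w5.png

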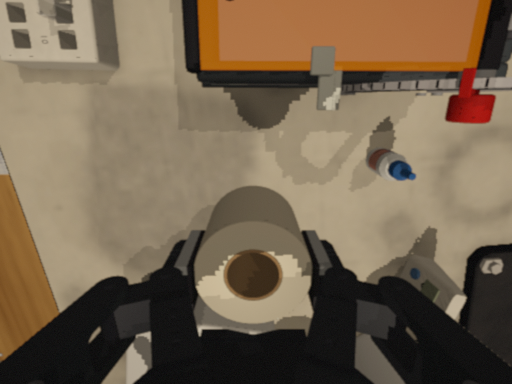

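View pics/s5.png

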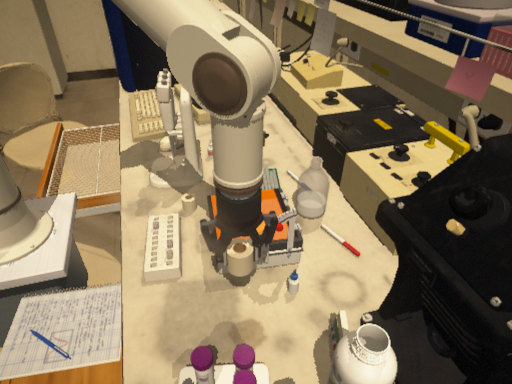

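```bash
python3 -m crank '[[[0,0,-1,0],[0,0,-0.7,0],[0,2,0,0],[0,2.5,0,0],[0,2.5,0,0],[0,1.5,0,0],[0,0,0,0],[0,0,0,0]]]'
python3 -c "
from h import *
delta([.525,-.394,.0333],-.098)"
```

```text
time_s: 8.83
ee_pos: [0.5274, -0.3971, 0.0734]
eef_rot: [-1.571, 0.001, -0.102]
contact_force: [0.2, 0.0, -1.2]
opening: 0.0508
ee [ 0.5274 -0.3971  0.0734] [-1.5709e+00  6.0000e-04 -1.0160e-01] q [ 0.39  0.7   0.31  1.66 -0.27  0.83  0.71] F [ 0.2  0.  -1.2] op 0.0508 t 8.83
shift cm [-0.27  4.01  0.28] spin -0.004
```

```bash
python3 -m crank '[[[0,1.5,0,0],[0,1.2,0,0],[0,0.7,0,0],[0,0.3,0,0],[0,0,0,0],[0,0,0,0]]]'
python3 -c "
from h import *
delta([.525,-.394,.0333],-.098)"
```

```text
time_s: 9.33
ee_pos: [0.5277, -0.3963, 0.0362]
eef_rot: [-1.571, 0.0, -0.101]
contact_force: [0.2, 0.2, -1.1]
opening: 0.0508
ee [ 0.5277 -0.3963  0.0362] [-1.5707e+00  3.0000e-04 -1.0090e-01] q [ 0.4   0.75  0.29  1.67 -0.29  0.77  0.72] F [ 0.2  0.2 -1.1] op 0.0508 t 9.33
shift cm [-0.29  0.29  0.2 ] spin -0.003
```

```bash
python3 -m crank '[[[0,0.1,0,0],[0,0.1,0,0],[0,0.1,0,0],[0,0,0,0],[0,0,0,0]]]'
python3 -c "
from h import *
delta([.525,-.394,.0333],-.098)"
```

```text
time_s: 9.75
ee_pos: [0.5278, -0.3964, 0.0334]
eef_rot: [-1.571, -0.0, -0.101]
contact_force: [-0.2, -0.2, -1.8]
opening: 0.0508
ee [ 0.5278 -0.3964  0.0334] [-1.5708e+00 -2.0000e-04 -1.0090e-01] q [ 0.4   0.76  0.29  1.67 -0.29  0.76  0.72] F [-0.2 -0.2 -1.8] op 0.0508 t 9.75
shift cm [-0.3   0.01  0.21] spin -0.003
```

```bash
python3 -m crank '[[[0,0.1,0,0],[0,0,0,0],[0,0,0,0]]]'|grep -E "ee_pos|force"; python3 -m crank '[[[0,0.1,0,0],[0,0,0,0],[0,0,0,0]]]'|grep -E "ee_pos|force"
```

```text
ee_pos: [0.5278, -0.3964, 0.0334]
contact_force: [-2.4, 0.7, 6.3]
ee_pos: [0.5278, -0.3965, 0.0333]
contact_force: [-4.0, 3.0, 11.4]
```

Touchdown on the bench. Ease back a little, open, and retreat straight up.

```bash
python3 -m crank '[[[0,-0.15,0,0],[0,0,0,0]]]'|grep -E "ee_pos|force";  python3 -m crank '[[[0,0,0,0],[0,0,0,0],[0,0,0,0],[0,0,0,0],[0,0,0,0],[0,0,0,0]]]' 8.5 
python3 -m crank '[[[0,-0.5,0,0],[0,-1,0,0],[0,-2,0,0],[0,-3,0,0],[0,-3,0,0],[0,-3.5,0,0],[0,-3.5,0,0],[0,-3.5,0,0]]]'
python3 -c "
from h import *
delta([.525,-.394,.0333],-.098)
snap('wrist','w6');snap('side','s6')"
```

```text
ee_pos: [0.5281, -0.3966, 0.0334]
contact_force: [0.4, -0.7, -1.2]
time_s: 10.92
ee_pos: [0.5276, -0.3964, 0.0326]
eef_rot: [-1.571, 0.0, -0.101]
contact_force: [-0.1, -0.1, 0.4]
opening: 0.0851
time_s: 11.58
ee_pos: [0.5274, -0.3964, 0.2356]
eef_rot: [-1.571, -0.001, -0.101]
contact_force: [0.5, -1.1, -0.4]
opening: 0.085
ee [ 0.5274 -0.3964  0.2356] [-1.5712e+00 -8.0000e-04 -1.0130e-01] q [ 0.34  0.51  0.37  1.56 -0.2   1.1   0.66] F [ 0.5 -1.1 -0.4] op 0.085 t 11.58
shift cm [-0.28 20.23  0.22] spin -0.003
```

View pics/w6.png

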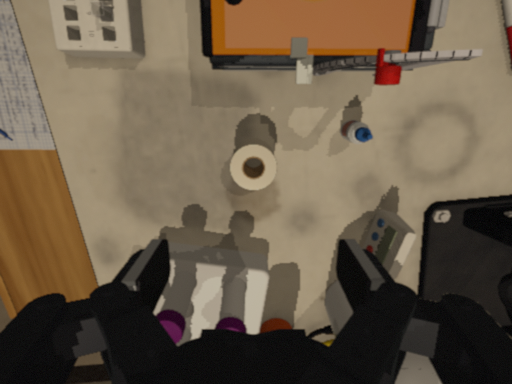

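View pics/s6.png

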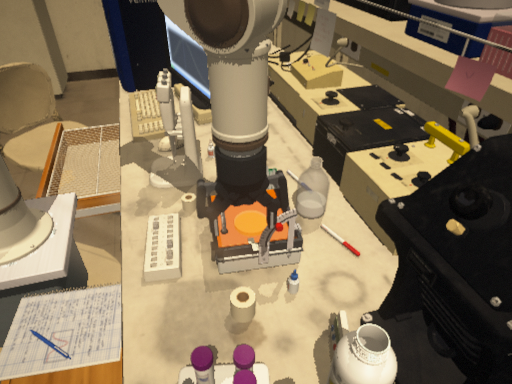

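```bash
python3 -m crank '[[[0,-1,0,0],[0,-1.4,1.5,0],[0,-1,2.5,0],[-0.3,0,3,0],[-0.3,0,3.2,0],[-0.3,0,3.2,0],[-0.3,0,3.2,0],[-0.2,0,3,0]]]' 5
python3 -m crank '[[[0,0,1,0],[0,0,0,0],[0,0,0,0]]]'
python3 -c "
from h import *
delta([.534,-.19,.127],-.098)
snap('wrist','w7')"
```

```text
time_s: 12.35
ee_pos: [0.5325, -0.1978, 0.2664]
eef_rot: [-1.57, 0.002, -0.101]
contact_force: [0.2, -0.5, -0.0]
opening: 0.0498
time_s: 12.6
ee_pos: [0.5343, -0.1903, 0.2667]
eef_rot: [-1.571, 0.001, -0.1]
contact_force: [0.4, -0.7, 0.4]
opening: 0.0499
ee [ 0.5343 -0.1903  0.2667] [-1.5714e+00  6.0000e-04 -1.0000e-01] q [ 0.03  0.31  0.33  1.76 -0.11  1.08  0.29] F [ 0.4 -0.7  0.4] op 0.0499 t 12.6
shift cm [-0.02 13.97  0.03] spin -0.002
```

View pics/w7.png

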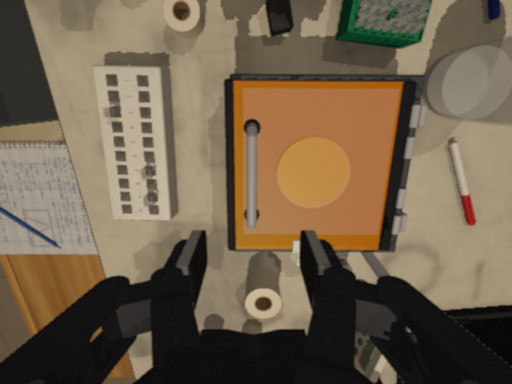

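```bash
python3 - <<'E'
from h import *
w7=load('w7');w2=load('w2')
print(tri((w7,252,124),(w2,171,138)),tri((w7,251.5,227),(w2,178.5,231)))
print(onz(w7,252,124,.125),onz(w7,251.5,227,.125))
E
python3 -m crank '[[[0,2.5,0,0],[0,3,0,0],[0,2.5,0,0],[0,1.5,0,0],[0,0.5,0,0],[0,0,0,0]]]'
python3 -c "
from h import *
delta([.534,-.19,.127],-.098)
snap('wrist','w8')"
```

```text
(array([ 0.5388752 , -0.13904356,  0.12028958]), [np.float64(1.682732187030322e-05), np.float64(1.6827321870302113e-05)]) (array([ 0.52785463, -0.24268253,  0.11937368]), [np.float64(0.0002644321214105305), np.float64(0.00026443212141048273)])
[ 0.53893336 -0.13864805  0.125     ] [ 0.52813445 -0.24033474  0.125     ]
time_s: 13.15
ee_pos: [0.533, -0.192, 0.1653]
eef_rot: [-1.571, 0.003, -0.104]
contact_force: [0.5, 0.3, -0.1]
opening: 0.05
ee [ 0.533  -0.192   0.1653] [-1.5715  0.0033 -0.1041] q [ 0.05  0.43  0.31  1.86 -0.16  0.88  0.33] F [ 0.5  0.3 -0.1] op 0.05 t 13.15
shift cm [0.09 3.83 0.21] spin -0.006
```

View pics/w8.png

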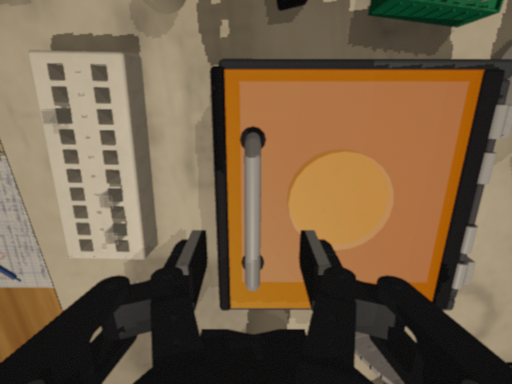

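```bash
python3 -m crank '[[[0,1.5,0.1,0],[0,1.2,0.1,0],[0,1,0,0],[0,0.5,0,0],[0,0,0,0]]]'
python3 -m crank '[[[0,0,0,0],[0,0,0,0],[0,0,0,0],[0,0,0,0],[0,0,0,0]]]' 0.5 40
python3 -c "
from h import *
delta([.534,-.19,.123],-.098)
snap('wrist','w9')"
```

```text
time_s: 13.62
ee_pos: [0.534, -0.1879, 0.1237]
eef_rot: [-1.571, 0.002, -0.101]
contact_force: [-0.1, 0.4, 0.6]
opening: 0.0502
time_s: 14.03
ee_pos: [0.533, -0.188, 0.1252]
eef_rot: [-1.57, 0.003, -0.101]
contact_force: [-6.0, 1.1, 5.4]
opening: 0.008
ee [ 0.533  -0.188   0.1252] [-1.5701  0.0031 -0.1015] q [ 0.06  0.48  0.29  1.88 -0.19  0.8   0.35] F [-6.   1.1  5.4] op 0.008 t 14.03
shift cm [ 0.12  0.22 -0.19] spin -0.003
```

View pics/w9.png

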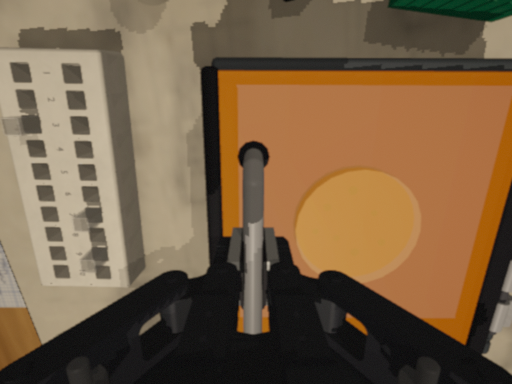

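```bash
python3 - <<'E'
import numpy as np
th=np.arange(0,1.06,.05);f=np.arctan2(37,165);R=np.hypot(165,37)/10
X=-R*np.cos(th+f);Z=R*np.sin(th+f)
for a,b,c in zip(th[1:],np.diff(X),np.diff(Z)):print(round(a,2),round(b,2),round(-c,2))
E
```

```text
0.05 0.21 -0.82
0.1 0.25 -0.81
0.15 0.29 -0.8
0.2 0.33 -0.78
0.25 0.36 -0.76
0.3 0.4 -0.74
0.35 0.44 -0.72
0.4 0.47 -0.7
0.45 0.51 -0.68
0.5 0.54 -0.65
0.55 0.57 -0.62
0.6 0.6 -0.59
0.65 0.63 -0.56
0.7 0.66 -0.53
0.75 0.69 -0.49
0.8 0.71 -0.46
0.85 0.73 -0.42
0.9 0.75 -0.39
0.95 0.77 -0.35
1.0 0.79 -0.31
1.05 0.8 -0.27
```

```bash
python3 -m crank '[[[0.21,-0.82,0,0],[0.25,-0.81,0,0],[0.29,-0.8,0,0],[0.33,-0.78,0,0],[0,0,0,0],[0,0,0,0]]]'
python3 -c "
from h import *
delta([.534,-.19,.123],-.098)
snap('wrist','w10');snap('side','s10')"
```

```text
time_s: 14.58
ee_pos: [0.5433, -0.1891, 0.1574]
eef_rot: [-1.57, 0.005, -0.102]
contact_force: [-6.9, 1.5, -0.4]
opening: 0.0083
ee [ 0.5433 -0.1891  0.1574] [-1.5702  0.0046 -0.1015] q [ 0.05  0.46  0.3   1.84 -0.17  0.88  0.33] F [-6.9  1.5 -0.4] op 0.0083 t 14.58
shift cm [-0.9   3.44 -0.19] spin -0.004
```

View pics/s10.png

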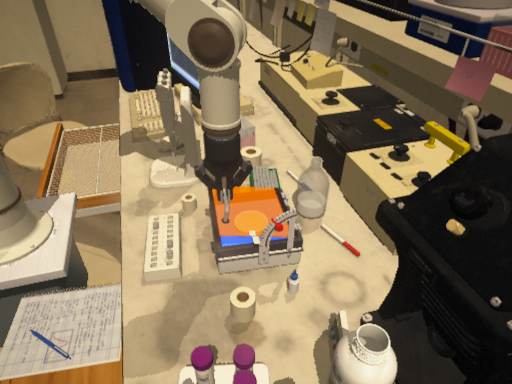

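View pics/w10.png

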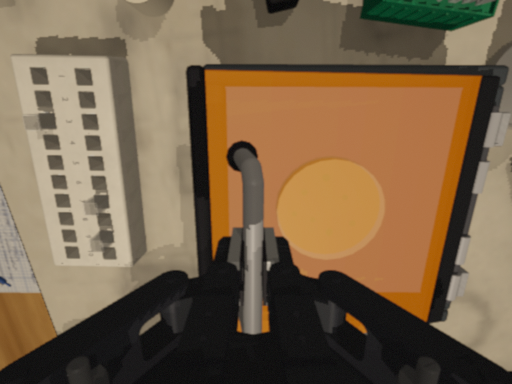

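```bash
python3 -m crank '[[[0.36,-0.76,0,0],[0.4,-0.74,0,0],[0.44,-0.72,0,0],[0.47,-0.7,0,0],[0.51,-0.68,0,0],[0.54,-0.65,0,0],[0,0,0,0]]]'
python3 -m crank '[[[0.57,-0.62,0,0],[0.6,-0.59,0,0],[0.63,-0.56,0,0],[0.66,-0.53,0,0],[0,0,0,0],[0,0,0,0]]]'
python3 -c "
from h import *
delta([.534,-.19,.123],-.098)
snap('wrist','w11');snap('side','s11');snap('top','t11')
crop('s11',170,370,140,300,4,'s11c')"
```

```text
time_s: 15.27
ee_pos: [0.5702, -0.1919, 0.2013]
eef_rot: [-1.57, 0.006, -0.101]
contact_force: [-13.0, 2.1, 7.6]
opening: 0.0085
time_s: 15.77
ee_pos: [0.5947, -0.1945, 0.2253]
eef_rot: [-1.57, 0.004, -0.102]
contact_force: [-15.8, 2.9, 14.3]
opening: 0.0083
ee [ 0.5947 -0.1945  0.2253] [-1.5699  0.0044 -0.1017] q [ 0.04  0.46  0.31  1.65 -0.16  1.06  0.3 ] F [-15.8   2.9  14.3] op 0.0083 t 15.77
shift cm [-6.04 10.25 -0.18] spin -0.004
```

View pics/s11c.png

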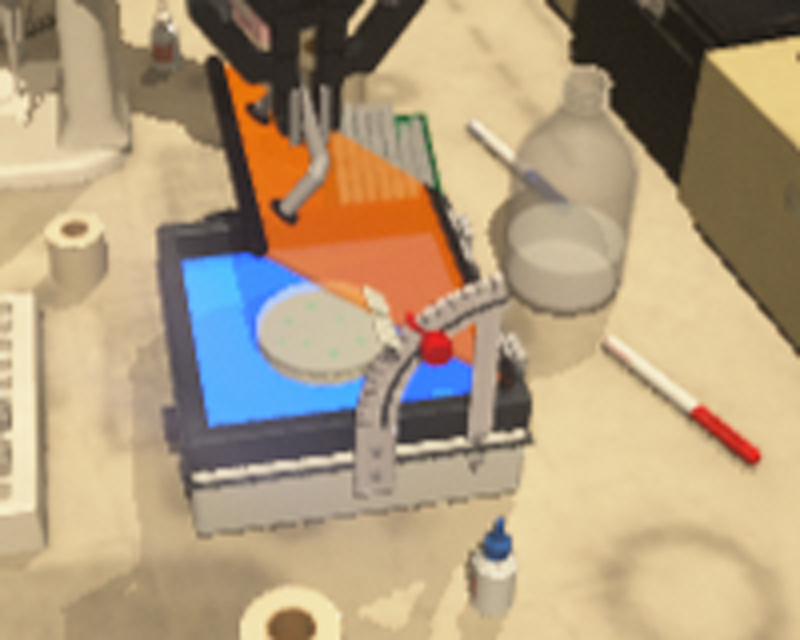

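View pics/w11.png

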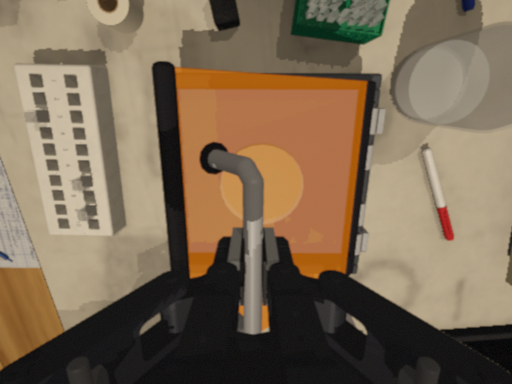

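View pics/t11.png

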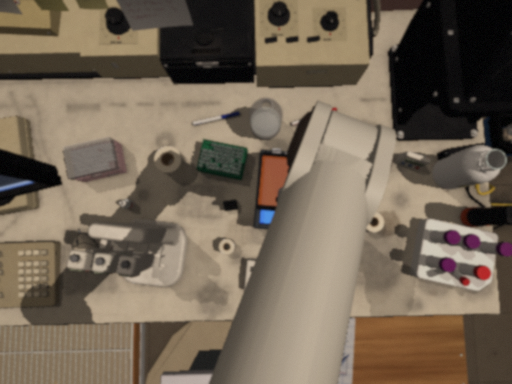

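```bash
python3 -m crank '[[[-0.1,-0.13,0,0],[0,0,0,0],[0,0,0,0]]]'|grep -E "ee_pos|force"
python3 - <<'E'
from h import *
crop('s11',240,310,190,250,10,'s11d')
s=load('s11')
C=np.array([.605,-.1995]);y=-.1
ux=np.array([np.cos(y),np.sin(y),0]);uy=np.array([-np.sin(y),np.cos(y),0]);O=np.array([*C,0]);H=O+.09*ux+[0,0,.0885]
# project hypothesised pointer/ index for a set of angles at y=-.104
for th in [.6,.7,.75,.8,.85,.9]:
    P=H-.104*uy+.1*(-np.cos(th)*ux+np.array([0,0,np.sin(th)])); print(th,proj(s,P), (proj(s,P)-[240,190])*10)
E
```

```text
ee_pos: [0.5946, -0.1945, 0.2254]
contact_force: [-8.8, 0.6, 6.7]
0.6 [264.04925755 225.80123718] [240.49257554 358.01237181]
0.7 [266.95878689 222.61580555] [269.58786894 326.15805546]
0.75 [268.55752844 221.07857982] [285.57528439 310.78579824]
0.8 [270.24686404 219.58490883] [302.46864037 295.84908825]
0.85 [272.0222768  218.13960505] [320.22276805 281.39605046]
0.9 [273.87888581 216.74736476] [338.78885815 267.4736476 ]
```

View pics/s11d.png

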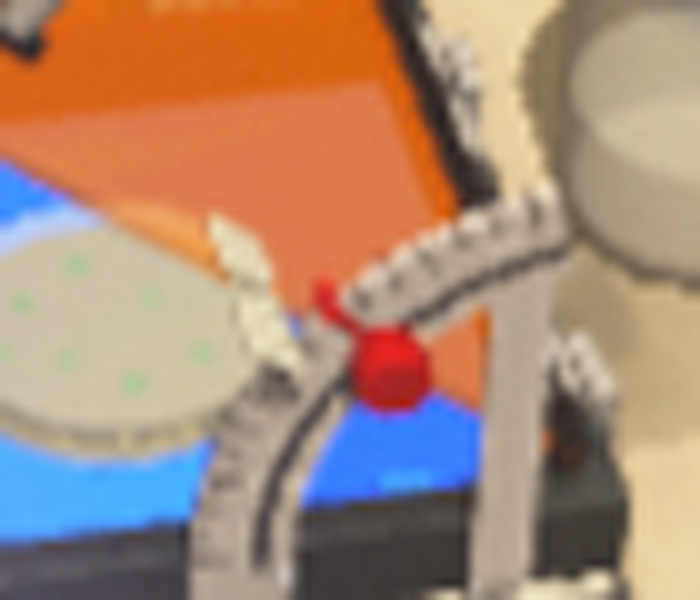

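```bash
python3 - <<'E'
from h import *
np.set_printoptions(precision=4,suppress=True)
s=load('s0') if 0 else load('side0');t=load('top0')
y=-.1
ux=np.array([np.cos(y),np.sin(y),0]);uy=np.array([-np.sin(y),np.cos(y),0]);O=np.array([.605,-.1995,0]);H=O+.09*ux+[0,0,.0885]
def U(P): d=np.array(P)-H; return np.array([d@ux,d@uy,d[2]])
S=lambda x,y:(s,170+x/4,140+y/4); T=lambda x,y:(t,190+x/4,120+y/4)
print('b1',U(tri(S(325,402),T(573,327))[0]),'b2',U(tri(S(343,426),T(604,322))[0]))
w=load('w1');W=lambda x,y:(w,190+x/4,100+y/4)
print('b1',U(tri(S(325,402),W(265,512))[0]),'b2',U(tri(S(343,426),W(277,546))[0]))
print('front corners', U(tri(S(195,432),T(577,458),W(95,520))[0]), tri(S(195,432),T(577,458),W(95,520))[1])
for f,x0,x1,y0,y1 in [('w5',300,512,50,140),('w6',280,440,20,110),('w2',210,330,230,320)]:
    crop(f,x0,x1,y0,y1,5 if f!='w5' else 3.7,f+'c')
E
```

```text
b1 [-0.1075 -0.0894  0.0037] b2 [-0.102  -0.1084  0.0028]
b1 [-0.1071 -0.0888  0.0031] b2 [-0.1009 -0.1069  0.0013]
front corners [-0.1843 -0.0959  0.0006] [np.float64(0.003923691181781664), np.float64(0.002914170388748281), np.float64(0.001596600770903735)]
```

View pics/w5c.png

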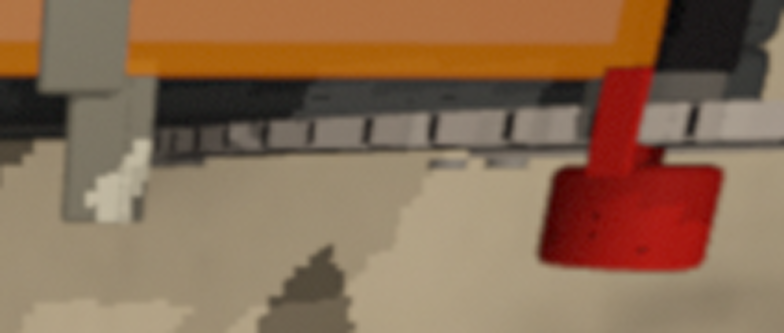

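View pics/w6c.png

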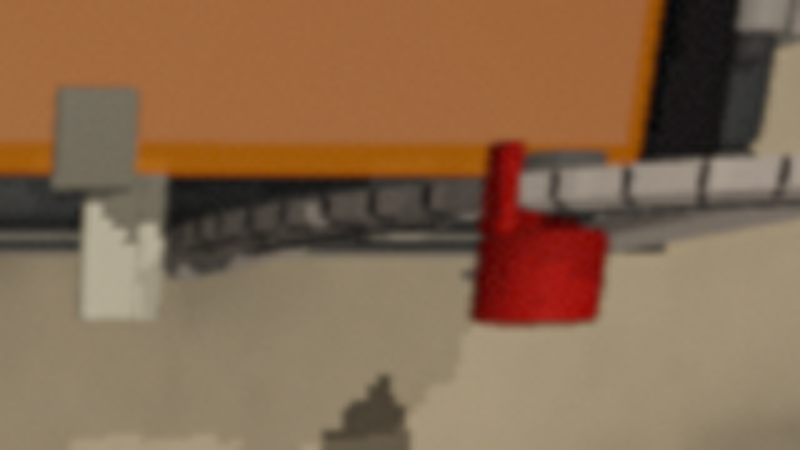

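View pics/w2c.png

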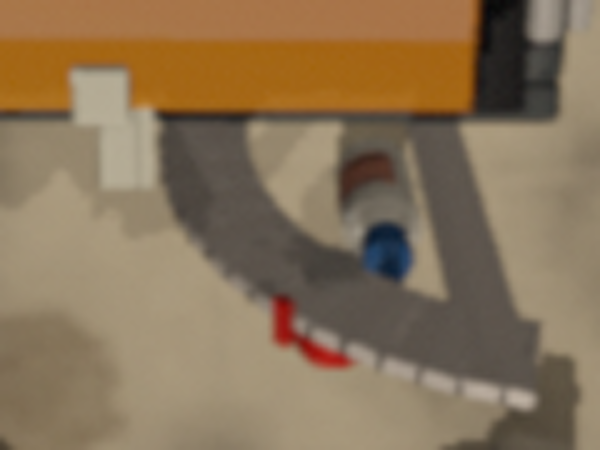

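```bash
cat >> h.py <<'E'
y_=-.1
ux=np.array([np.cos(y_),np.sin(y_),0]);uy=np.array([-np.sin(y_),np.cos(y_),0]);H=np.array([.605,-.1995,0])+.09*ux+[0,0,.0885]
def U(P): d=np.array(P)-H; return np.array([d@ux,d@uy,d[2]])
E
python3 - <<'E'
from h import *
np.set_printoptions(precision=4,suppress=True)
s=load('side0');w5=load('w5');w6=load('w6');w2=load('w2')
a=(s,273.5,220.3);b=(w5,467,82.4);c=(w6,381,57)
tipS=(s,272.5,218.8);tip5=(w5,300+630/3.7,50+70/3.7);tip6=(w6,280+506/5,20+145/5);tip2=(w2,210+284/5,230+300/5)
for q in [(a,b),(a,c),(b,c),(a,b,c),(tipS,tip5,tip6),(tipS,tip5),(tipS,tip6),(tip5,tip6),(tipS,tip2)]:
    P,e=tri(*q);u=U(P); print(u,np.round(e,4),'th',np.arctan2(u[2],-u[0]),'r',np.hypot(u[0],u[2]))
for d,u,v in [a,b,c]:
    P=onplane(d,u,v,H-.109*uy,uy);u_=U(P);print(u_,np.arctan2(u_[2],-u_[0]),np.hypot(u_[0],u_[2]))
E
```

```text
[-0.063  -0.1036  0.0676] [0.0007 0.0007] th 0.8209733285608358 r 0.09242984279163756
[-0.0631 -0.1037  0.068 ] [0.0007 0.0007] th 0.8225748435870528 r 0.09273625011148029
[-0.0635 -0.1037  0.0673] [0.0001 0.0001] th 0.8137820337296201 r 0.09253077868718566
[-0.0632 -0.1037  0.0677] [0.0009 0.0005 0.0004] th 0.8191727907936056 r 0.09261283700612186
[-0.064  -0.0989  0.0683] [0.0005 0.0001 0.0004] th 0.8178449412140137 r 0.09354721094822248
[-0.0637 -0.0988  0.0682] [0.0003 0.0003] th 0.8194770200223389 r 0.09330077733786177
[-0.064  -0.099   0.0684] [0.0005 0.0005] th 0.8188006685247242 r 0.0936487379533642
[-0.0648 -0.0991  0.0693] [0.0001 0.0001] th 0.8186479430727809 r 0.0948494500253029
[-0.064  -0.0997  0.0692] [0.0003 0.0003] th 0.8240367678851038 r 0.09428848747463617
[-0.064  -0.109   0.0732] 0.8523044565681497 0.09718352534798808
[-0.1376 -0.109   0.1748] 0.9037104230317582 0.22245414730056978
[-0.0816 -0.109   0.1115] 0.9388658493790542 0.13818260125046847
```

```bash
python3 -m crank '[[[0.35,-0.28,0,0],[0.35,-0.27,0,0],[0.35,-0.25,0,0],[0.32,-0.23,0,0],[0,0,0,0],[0,0,0,0]]]'|grep -E "ee_pos|force|rot"
python3 - <<'E'
from h import *
snap('side','s12');crop('s12',240,310,190,250,10,'s12d')
for P in [r.read_state()['ee_pos']+[0,0,.002],np.array([.5946,-.1945,.2274]),np.array([.533,-.188,.1272])]:
    u=U(P);print(u,np.arctan2(u[2],-u[0])-.2206,np.hypot(u[0],u[2]))
E
```

```text
ee_pos: [0.6094, -0.196, 0.2362]
eef_rot: [-1.571, 0.0, -0.101]
contact_force: [-7.4, 0.6, 4.9]
[-0.08604381  0.00394496  0.14968399] 0.8284849862331504 0.1726523462135674
[-0.10084721  0.00393675  0.1389    ] 0.7222055841953593 0.17164897274930194
[-0.16278838  0.00425454  0.0387    ] 0.012799354282338027 0.16732527611710438
```

View pics/s12d.png

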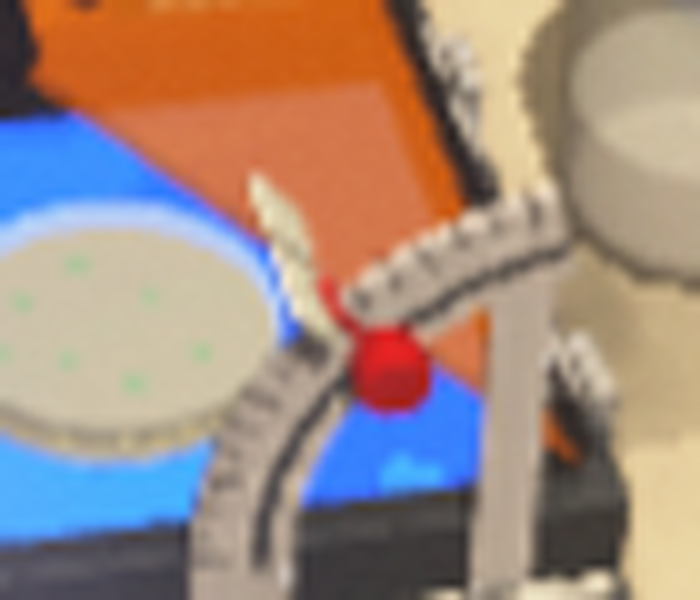

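```bash
python3 - <<'E'
from h import *
s=load('s12');print(s['pixels'].shape)
crop('s12',258,286,200,232,24,'s12e')
f=lambda r_,th,y:(proj(s,H+y*uy+r_*(-np.cos(th)*ux+np.array([0,0,np.sin(th)])))).round(2)
for y in (-.096,-.108,-.12): print(y,[f(.095,.8,y),f(.1015,.8,y),f(.107,.8,y),f(.1,.85,y)])
E
```

```text
(384, 512, 3)
-0.096 [array([270.94, 218.2 ]), array([268.91, 216.78]), array([267.18, 215.57]), array([271.14, 215.67])]
-0.108 [array([272.26, 221.93]), array([270.21, 220.51]), array([268.46, 219.3 ]), array([272.47, 219.39])]
-0.12 [array([273.61, 225.75]), array([271.54, 224.34]), array([269.78, 223.13]), array([273.83, 223.21])]
```

View pics/s12e.png

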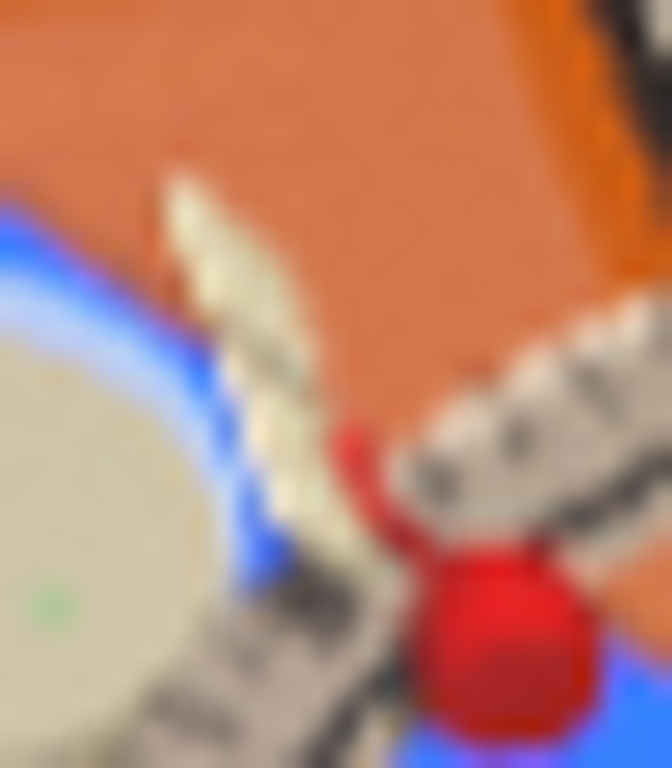

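```bash
python3 - <<'E'
from h import *
np.set_printoptions(precision=4,suppress=True)
crop('side0',260,305,195,260,11,'s0f'); crop('w1',255,325,220,275,10,'w1f')
E
```

```text
(no output)
```

View pics/s0f.png

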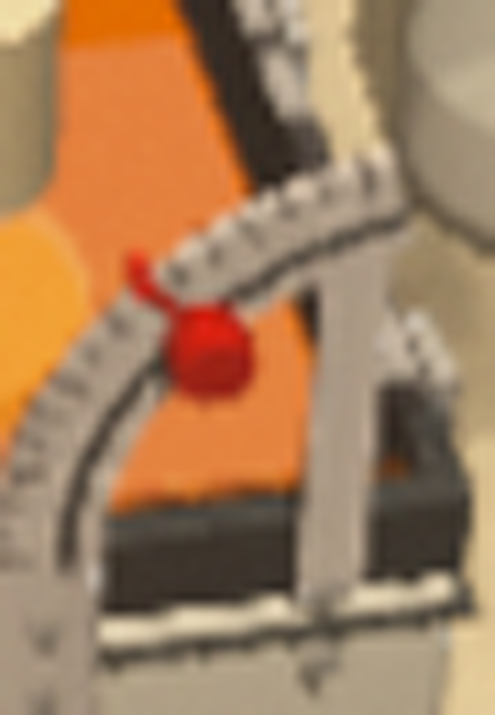

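View pics/w1f.png

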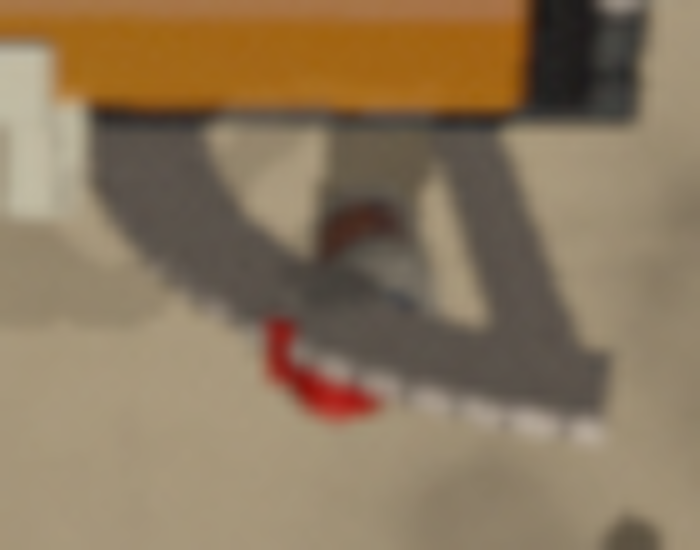

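```bash
python3 - <<'E'
from h import *
np.set_printoptions(precision=4,suppress=True)
s=load('side0');w=load('w1');w2=load('w2')
A=(s,260+388/11,195+148/11);B=(w,255+606/10,220+415/10);C=(w2,210+538/5,230+393/5)
for q in [(A,B),(A,C),(B,C)]:
    P,e=tri(*q);u=U(P);print('end',u,np.round(e,4),np.hypot(u[0],u[2]))
# plate at shut, block b2 edges ; index bar tip in w1,w2
tip=(s,260+135/11,195+255/11)
for q in [(w,255+280/10,220+322/10),(w2,210+284/5,230+298/5)]:
    P,e=tri(tip,q);u=U(P);print('tip',u,np.round(e,4),np.hypot(u[0],u[2]),np.arctan2(u[2],-u[0]))
# level start of rim: bottom-left of scale at level
for n,d,u_,v_ in [('s',*tip),('s end',*A)]:
    P=onplane(d,u_,v_,H-.102*uy,uy);u=U(P);print(n,u,np.hypot(u[0],u[2]),np.arctan2(u[2],-u[0]))
E
```

```text
end [-0.0164 -0.1023  0.0924] [0.0004 0.0004] 0.09382820896486317
end [-0.0165 -0.1029  0.0929] [0.0005 0.0005] 0.09437205294614091
end [-0.0172 -0.0995  0.0971] [0. 0.] 0.09859655579823666
tip [-0.0643 -0.0992  0.0706] [0.0001 0.0001] 0.09551045201837467 0.8321771050534335
tip [-0.0642 -0.0985  0.07  ] [0.0002 0.0002] 0.09498104752422011 0.8285997240118295
s [-0.0649 -0.102   0.0731] 0.09778033791658995 0.8447903627912671
s end [-0.0166 -0.102   0.092 ] 0.09353691485216084 1.3918503758649379
```

```bash
python3 -m crank '[[[0.3,-0.2,0,0],[0.3,-0.2,0,0],[0,0,0,0],[0,0,0,0]]]'|grep -E "ee_pos|force|rot"
python3 - <<'E'
from h import *
snap('side','s13');crop('s13',258,286,200,232,24,'s13e')
P=r.read_state()['ee_pos'];u=U(P);print(u,np.arctan2(u[2],-u[0])-.2206,np.hypot(u[0],u[2]))
E
```

```text
ee_pos: [0.6151, -0.1966, 0.2396]
eef_rot: [-1.571, 0.001, -0.101]
contact_force: [-6.3, -0.1, 4.2]
[-0.08030791  0.00387022  0.15110493] 0.861689949387736 0.17112001886798148
```

View pics/s13e.png

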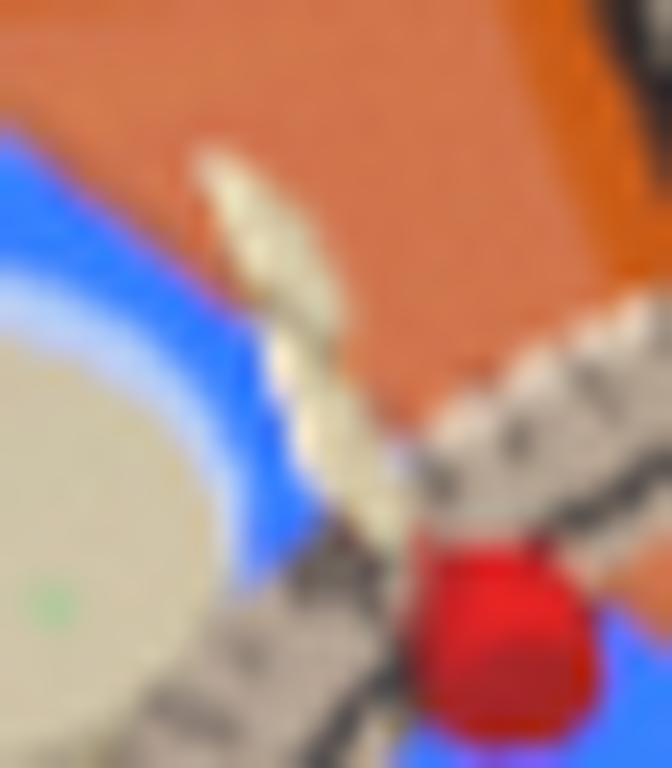

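```bash
python3 - <<'E'
from h import *
for f,y0,x0 in [('side0',214,264),('s11',214,264)]:
    p=load(f)['pixels'][y0:y0+14,x0:x0+22].astype(int); red=np.clip(p[:,:,2]-p[:,:,1]-1.0*0,0,255)
    exc=(p[:,:,2]-p[:,:,1]*1.0-p[:,:,0]*0)
    print(f); print('     '+' '.join('%4d'%(x0+i) for i in range(22)))
    for i in range(14): print(y0+i,' '.join('%4d'%v for v in (p[i,:,2]-np.maximum(p[i,:,1],p[i,:,0]))))
p=load('s13')['pixels'][210:226,264:280].astype(int)
print('s13 min ch (cream)');print('     '+' '.join('%4d'%(264+i) for i in range(16)))
for i in range(16): print(210+i,' '.join('%4d'%v for v in p[i,:,1]))
E
```

```text
side0
      264  265  266  267  268  269  270  271  272  273  274  275  276  277  278  279  280  281  282  283  284  285
214   87   97  100  101  101  101  100  100   99   99   99  100   99   99   99   85   63   50   26   19   19   17
215   77   87   99  100  100   99   98  100  100   99   98  101  101   97   88   49   25   19   16   16   18   19
216   76   77   88   97  100  101  101   99  100  100  100  100   86   55   40   25   20   18   16   18   18   19
217   79   76   79   95  100   99   99  106  119  106   98   87   49   25   20   20   19   19   20   19   18   17
218   82   79   76   90   98   97   97  119  158  119   78   53   27   19   18   16   18   19   19   18   18   16
219   82   82   76   80   94   98   98  125  158  115   45   21   17   20   18   19   18   19   19   16   12   10
220   81   80   80   75   90   97   96  109  139  128   51   21   14   18   18   19   19   19   17   13   10   15
221   80   81   79   76   92   97   86   56  123  150   92   47   23   19   19   18   16   14   11   13   17   27
222   80   80   81   78   93   86   53   26   65   73  100  104   5
[... 3079 characters left out ...]
110  127  180  197  183  147
218  197  198  204  165  133  123  220  209  194  178  154  145  182  182  166  122
219  196  195  201  194  148  128  188  207  198  197  186  139  133  157  165  149
220  196  195  199  206  155  128  147  183  194  198  186  147  115  152  166  164
221  197  196  195  205  151  126  123  118  144  199  195  151  143  160  166  156
222  197  196  195  202  145  120  108  101   87  155  174  112  116  122  123  107
223  196  196  195  193  152  126   98   97   99   91  136   93   51   40   35   39
224  195  196  195  176  159  150  104  108  104  100  143   88   41   36   36   34
225  196  196  181  168  163  162  139  141  138  109  117   67   37   34   36   36
```

```bash
python3 - <<'E'
from h import *
np.set_printoptions(precision=4,suppress=True)
s=load('s13');w5=load('w5');w6=load('w6');w1=load('w1');w2=load('w2');t=load('top0')
def C(d,x0,y0,sc,x,y): o=.5/sc-.5; return (d,x0+x/sc+o,y0+y/sc+o)
def show(n,*q):
    P,e=tri(*q);u=U(P);print(n,u,np.round(e,4),'r',round(np.hypot(u[0],u[2]),4),'th',round(np.arctan2(u[2],-u[0]),4))
tipS=(s,271.95,216.9) # far end of bar (top)
endS=(s,272.7,221.2)
show('tip w5',tipS,C(w5,300,50,3.7,628,70));show('tip w6',tipS,C(w6,280,20,5,506,145));show('tip w1',tipS,C(w1,255,220,10,282,320));show('tip w2',tipS,C(w2,210,230,5,284,298))
show('end w5',endS,C(w5,300,50,3.7,605,168));show('end w6',endS,C(w6,280,20,5,503,228))
show('end scale w1',C(s,260,195,11,388,148),C(w1,255,220,10,606,415))
# shut plate
bS=C(load('side0'),170,140,4,343,426)
show('b2 top',bS,C(t,190,120,4,604,322));show('b2 w1',bS,C(w1,190,100,4,277,546));show('b2 w6',bS,C(w6,280,20,5,120,250))
# unit corners check, w1
for q in [(548,100),(512,522),(97,520),(95,85)]: d,a,b=C(w1,190,100,4,*q);print(U(onz(d,a,b,.088)))
f=lambda r_,th,y:(proj(s,H+y*uy+r_*(-np.cos(th)*ux+np.array([0,0,np.sin(th)]))))
n=np.array([.943,-.331])
print('plate meas',n@[271.4,218], [(th,n@f(.1015,th,-.1085)) for th in (.8,.83,.86)])
print('bar meas',n@[272.15,219.1], [(th,n@f(.0945,th,-.103)) for th in (.8,.83,.86)])
E
```

```text
tip w5 [-0.0658 -0.0987  0.0727] [0.0014 0.0014] r 0.098 th 0.8346
tip w6 [-0.066  -0.0995  0.0741] [0.001 0.001] r 0.0992 th 0.8432
tip w1 [-0.0648 -0.0971  0.0724] [0.0003 0.0003] r 0.0971 th 0.8408
tip w2 [-0.0646 -0.0966  0.072 ] [0.0003 0.0003] r 0.0967 th 0.8391
end w5 [-0.0657 -0.1085  0.0702] [0.0003 0.0003] r 0.0962 th 0.8187
end w6 [-0.0653 -0.109   0.0711] [0.0003 0.0003] r 0.0966 th 0.8279
end scale w1 [-0.0172 -0.1013  0.0928] [0.0003 0.0003] r 0.0944 th 1.3881
b2 top [-0.1019 -0.1073  0.003 ] [0.0005 0.0005] r 0.102 th 0.0295
b2 w1 [-0.1016 -0.106   0.0016] [0.0005 0.0005] r 0.1016 th 0.0161
b2 w6 [-0.1019 -0.1057  0.0013] [0.0008 0.0008] r 0.1019 th 0.0125
[ 0.0067  0.0975 -0.0005]
[ 0.0064 -0.0938 -0.0005]
[-0.1853 -0.0945 -0.0005]
[-0.1799  0.1019 -0.0005]
plate meas 183.77219999999994 [(0.8, np.float64(181.8189945710782)), (0.83, np.float64(183.129484856046)), (0.86, np.float64(184.46266989923456))]
bar meas 184.11534999999995 [(0.8, np.float64(183.3911004715629)), (0.83, np.float64(184.6000199147785)), (0.86, np.float64(185.8295209811853))]
```

```bash
python3 - <<'E'
from h import *
crop('s13',210,270,135,205,10,'s13g'); crop('side0',200,260,210,275,10,'s0g')
E
```

```text
(no output)
```

View pics/s13g.png

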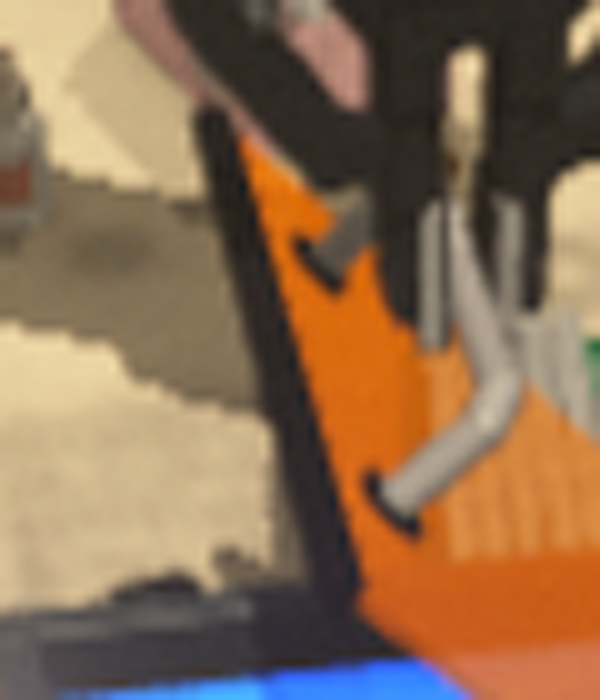

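View pics/s0g.png

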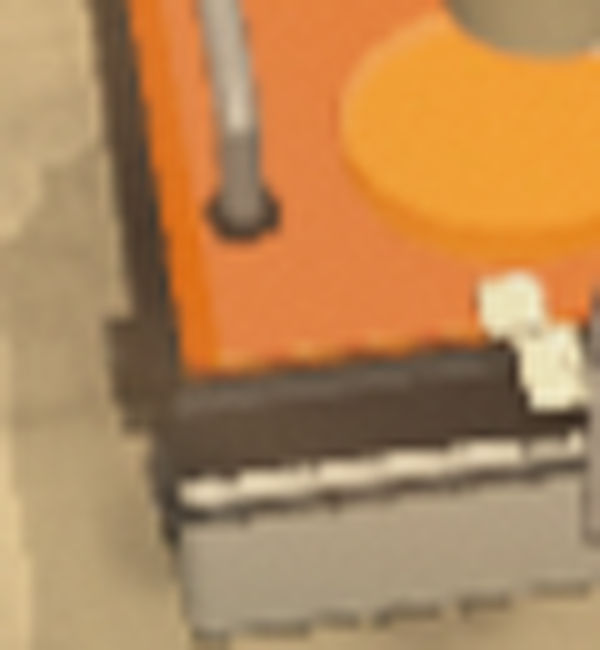

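```bash
python3 - <<'E'
from h import *
np.set_printoptions(precision=4,suppress=True)
s0=load('side0');s=load('s13')
o=.05-.5
def at(d,x,y,yu): P=onplane(d,x+o,y+o,H+yu*uy,uy);return U(P)
for n,a,b,yu in [('corner',(200+19.0,210+37.5),(210+35.8,135+60.5),-.095),('post',(200+24.3,210+21.6),(210+39.5,135+50.3),-.040)]:
  for y in (yu-.003,yu,yu+.003):
    A=at(s0,*a,y);B=at(s,*b,y)
    g=lambda u:(np.arctan2(u[2],-u[0]),np.hypot(u[0],u[2]))
    print(n,y,A,B,g(A),g(B),'dth',g(B)[0]-g(A)[0])
E
```

```text
corner -0.098 [-0.1807 -0.098   0.0057] [-0.1206 -0.098   0.1388] (np.float64(0.031743223972238485), np.float64(0.18082617039321489)) (np.float64(0.8553975187852397), np.float64(0.18391644381024286)) dth 0.8236542948130012
corner -0.095 [-0.1806 -0.095   0.0027] [-0.1201 -0.095   0.1365] (np.float64(0.014922929111846315), np.float64(0.18057117284898916)) (np.float64(0.8490984944074081), np.float64(0.18182919379445955)) dth 0.8341755652955618
corner -0.092 [-0.1804 -0.092  -0.0003] [-0.1196 -0.092   0.1342] (np.float64(-0.0019401528705287416), np.float64(0.18036739892920692)) (np.float64(0.8426534381174959), np.float64(0.17974932572638044)) dth 0.8445935909880247
post -0.043000000000000003 [-0.1625 -0.043  -0.0012] [-0.1031 -0.043   0.1222] (np.float64(-0.007257561300123157), np.float64(0.1624675942791024)) (np.float64(0.869579790599652), np.float64(0.15987290122160408)) dth 0.8768373518997751
post -0.04 [-0.1622 -0.04   -0.004 ] [-0.1026 -0.04    0.1199] (np.float64(-0.0245591659261358), np.float64(0.16225537472673227)) (np.float64(0.8632265655947159), np.float64(0.157840607125234)) dth 0.8877857315208517
post -0.037 [-0.1619 -0.037  -0.0068] [-0.102  -0.037   0.1177] (np.float64(-0.04190088194016433), np.float64(0.16209184428506962)) (np.float64(0.8567078745085648), np.float64(0.15581485006484366)) dth 0.8986087564487291
```

```bash
python3 - <<'E'
from h import *
np.set_printoptions(precision=4,suppress=True)
s0=load('side0');s=load('s13')
g=lambda u:(round(np.arctan2(u[2],-u[0]),4),round(np.hypot(u[0],u[2]),4))
for y in (-.104,-.106,-.108,-.11,-.112):
    A=U(onplane(s0,255.4,246.1,H+y*uy,uy));B=U(onplane(s,271.4,218.,H+y*uy,uy));print(y,A,B,g(A),g(B),'d',g(B)[0]-g(A)[0])
for y in (-.099,-.101,-.103,-.105):
    B=U(onplane(s,272.15,219.1,H+y*uy,uy));print('bar',y,B,g(B))
crop('side0',245,285,205,255,12,'s0h')
E
```

```text
-0.104 [-0.1006 -0.104  -0.0004] [-0.0673 -0.104   0.0757] (np.float64(-0.0037), np.float64(0.1006)) (np.float64(0.8439), np.float64(0.1013)) d 0.8476
-0.106 [-0.1011 -0.106   0.0017] [-0.0679 -0.106   0.0775] (np.float64(0.0168), np.float64(0.1011)) (np.float64(0.8516), np.float64(0.103)) d 0.8348
-0.108 [-0.1015 -0.108   0.0038] [-0.0684 -0.108   0.0793] (np.float64(0.0372), np.float64(0.1015)) (np.float64(0.8591), np.float64(0.1048)) d 0.8219
-0.11 [-0.1019 -0.11    0.0058] [-0.069  -0.11    0.0811] (np.float64(0.0573), np.float64(0.1021)) (np.float64(0.8663), np.float64(0.1065)) d 0.8089999999999999
-0.112 [-0.1023 -0.112   0.0079] [-0.0695 -0.112   0.0829] (np.float64(0.0773), np.float64(0.1026)) (np.float64(0.8733), np.float64(0.1082)) d 0.7959999999999999
bar -0.099 [-0.0643 -0.099   0.0679] (np.float64(0.8128), np.float64(0.0935))
bar -0.101 [-0.0648 -0.101   0.0697] (np.float64(0.8217), np.float64(0.0952))
bar -0.103 [-0.0654 -0.103   0.0715] (np.float64(0.8304), np.float64(0.0969))
bar -0.105 [-0.0659 -0.105   0.0733] (np.float64(0.8387), np.float64(0.0986))
```

View pics/s0h.png

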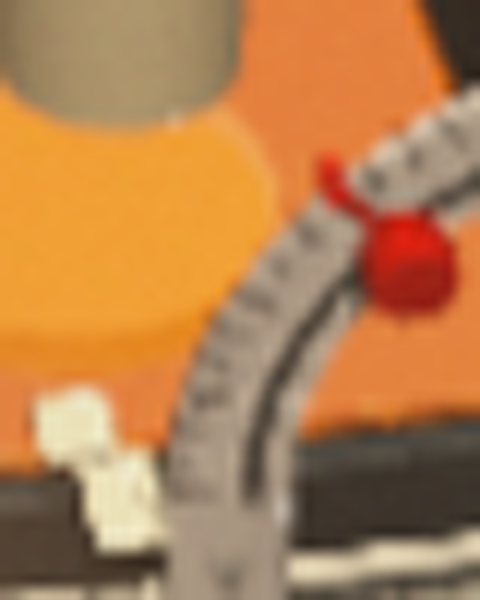

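```bash
python3 - <<'E'
from h import *
np.set_printoptions(precision=4,suppress=True)
g=lambda u:(round(np.arctan2(u[2],-u[0]),4),round(np.hypot(u[0],u[2]),4))
s=load('s11');p=s['pixels'].astype(int)
m=((p[:,:,2]-np.maximum(p[:,:,1],p[:,:,0]))>115).astype(np.uint8)
m[:222]=0;m[:,:270]=0;m[:,290:]=0;m[240:]=0
n,l,st,c=cv2.connectedComponentsWithStats(m);i=1+np.argmax(st[1:,4]);print(st[i],c[i])
for y in (-.110,-.112,-.114):
    print(y,g(U(onplane(s,*c[i],H+y*uy,uy))))
E
```

```text
[276 223   7   8  48] [278.7708 226.3542]
-0.11 (np.float64(0.8136), np.float64(0.0759))
-0.112 (np.float64(0.8247), np.float64(0.0777))
-0.114 (np.float64(0.8354), np.float64(0.0795))
```

```bash
python3 -m crank '[[[-0.08,0.05,0,0],[0,0,0,0],[0,0,0,0],[0,0,0,0],[0,0,0,0],[0,0,0,0]]]'
python3 - <<'E'
from h import *
d=snap('side','s14');crop('s14',170,370,140,340,3,'s14c')
E
```

```text
time_s: 17.6
ee_pos: [0.6141, -0.1965, 0.2391]
eef_rot: [-1.571, 0.001, -0.101]
contact_force: [-6.6, 0.1, 4.2]
opening: 0.0081
```

View pics/s14c.png

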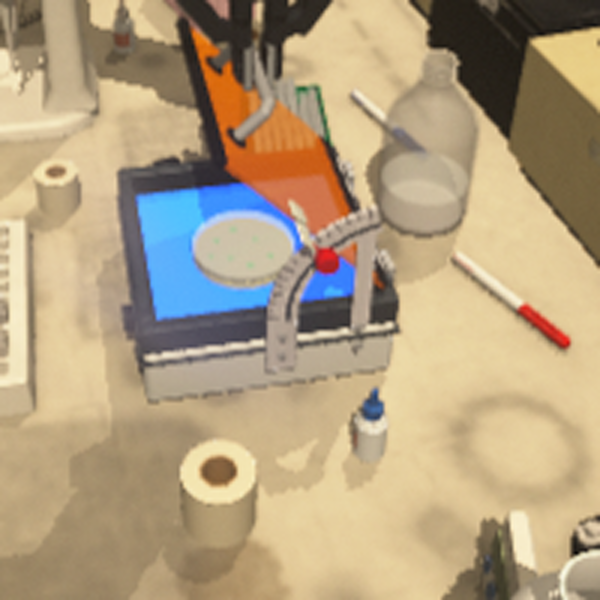

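```bash
python3 -c "
from workcell import r
print(r.close_job())"
```

```text
the job is handed in; nothing more can be done
None
```

I moved the roll of sealing film off the cover and stood it upright on the bench. I then raised the cover to the red index and handed in at about 17.7 s of the allowed 61 s, with the gripper still holding the handle.

- **Roll:** I took the middle-sized one standing on the cover; its top measured 141 mm above the bench and it was about 53 mm across. It now stands right of the unit's front half, around world (0.528, -0.396), in clear space between the scale and the tube rack. The last side picture shows it still upright.
- **Cover:** The gripper holds the handle bar with 40 N set, and the wrist force was about 8 N at hand-in.
- **Pointer against index:** In the side picture the white pointer lies over the red line. I estimate the index at about 0.83 rad. Most estimates put the cover at about 0.83 to 0.85 rad just before I lowered it by a final 0.005 rad or so.
- **Disagreements:** The angle checks did not agree closely. Arm motion gave 0.81 to 0.86 rad, and the handle post gave about 0.86 rad. The top camera was blocked by the arm and the wrist camera could not see the scale, so the final alignment rests mainly on the side camera. I expect an error of about 0.01 to 0.02 rad.
- **Rest of the bench:** The red index and the dropper bottle look unmoved in the last side picture. I did not do a separate check of the two boxes on the left, but the arm did not work near them.

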